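# Sweep the used caps off the work plate into the waste tray

## Robot

A 6-joint arm with a two-finger parallel gripper is mounted at the origin on the work surface. World frame = base frame: x ahead of the robot, y to its left, z up, the work surface at z = 0. Lengths are in m, angles in rad, forces in N, time in s.
With the tool pointing down it reaches from about 0.375 to 0.925 m from the base axis. Payload 5.7 kg.
Tool frame: the origin (TCP) lies midway between the tips of the shut fingers; the grasp point (between the pads) lies 19 mm behind it; z points along the fingers, x is the direction in which the jaws open and shut, and the axes are right-handed (so a half turn about z gives the same grasp; the last joint's range is limited). The gripper opens to 88 mm and grips with 3 to 60 N. Pads are 20 mm wide; open, the fingers measure 115 mm over their backs; the gripper's body (75 mm by 178 mm) begins 61 mm behind the grasp point.
Start: joints at [1.107, 0.359, 1.51, -0, 1.272, -0.115], TCP at [0.205, 0.564, 0.198] pointing down, gripper open.
Joint ranges: [-2.97, 2.97], [-1.01, 2.36], [0.21, 2.38], [-0.96, 4.11], [0.2, 2.71], [-2.98, 2.98]. Speed limits (rad/s): [2.39, 2.39, 3.14, 3.14, 3.14, 3.14].

## Interface

Orientations are given as a unit quaternion [x, y, z, w].
In Python, from bench import move_ptp, servo_line, goto_joints, move_gripper, sleep, inverse_kinematics, capture, PlanningError, close_job, spot_in, silhouettes, current_clock, current_joint_pos, current_qvel, current_joint_torque, current_position, current_orientation, current_force, current_torque, current_finger_gap gives the robot as it stands. Calls block until the motion is done:
- move_ptp(position, orientation): joint-space move of the TCP to a pose.
- servo_line(position, orientation=None, rate=0.15, contact_N=None): straight line of the TCP; orientation=None keeps the orientation; rate is the mean speed in m/s. With contact_N (N) it stops when the force on the tool has changed by that much, and returns True; else False.
- goto_joints(angles): joint-space move.
- move_gripper(opening): finger opening in m; the grip force is fixed at half the most; returns when the fingers have stopped.
- sleep(seconds).
- inverse_kinematics(position, orientation): joint angles nearest the present ones, or None.
- capture(name): name is "side" or "top"; returns a dict with "image" (420x560x3 uint8, blue, green, red), "range_z" (420x560 float32, m along the optical axis (not along the pixel's ray), 0 where there is no reading), "intrinsics" (3x3 intrinsics, pixels), "k1" (the pictures are not rectified: a ray, as slopes to the right and down, at radius r is drawn at 1 + k1 r^2 times it, then the intrinsics apply), "R" (3x3) and "t" (3): a world point X has camera coordinates R X + t. Camera axes: x right, y down, z forward; pixel columns grow to the right and rows downward; lengths in m; the calibration is good to about 2 mm. A picture is of the moment at which its call begins.
A pose or a line that the arm cannot do raises PlanningError and nothing moves.
- close_job(): hands the job in, once; it reports no verdict.
Trained networks look in the newest picture that a camera, given by its name, has taken for a name from the list of things; names that differ only in an ending like _2 or _b are one class to them, and where a whole thing is asked for, a point or a joint stands for the part that bears it (a point fixed in the world has none). Each returns a list of dicts, best first, with "conf" (0 to 1); they miss things now and then, are a little off and sometimes report something else, mostly with a low value. They report only what shows in the picture. A call takes as long as a camera call.
- spot_in(camera, query): "xy" ([column, row] in pixels, amid what is visible of it).
- silhouettes(camera, query): "region" (420x560 bool, what is visible of it) and "xy" ([column, row] in pixels, amid what is visible of it).
Readings, each from a call of its own:
- current_clock(): time.
- current_joint_pos(): joint angles.
- current_qvel(): joint speeds.
- current_joint_torque(): joint torques, N m.
- current_position(): TCP position.
- current_orientation(): TCP orientation.
- current_force(): force on the tool from outside, world axes, zero at the start.
- current_torque(): the same for the moment, N m.
- current_finger_gap(): finger opening in m.
Only numpy, scipy, OpenCV 4.12 (cv2) and the standard library are available. Lean on these libraries where they do the work, as an engineer would, in place of code of your own. Each camera call takes 0.05 s, during which the arm holds its last target.

## Task

Sweep the three used screw caps along the raised work plate and off its end into the plain open waste tray standing there. Only push the caps, do not pick them up, and leave the two standing vials and everything else on the bench where they are.

Things in the scene. Friction and masses are not known exactly. Their poses are not given: they have to be found in the camera images.
- plate: Raised flat aluminium work plate fixed to the bench, 240 mm (its x) by 340 mm (its y, the long way); origin on the bench under its centre, z up. Its flat top is 46 mm above the bench. Low rims 6 mm wide and 6 mm high run along its two long sides (at x = +-117 mm); both short ends (y = +-170 mm) are open, without rim.
- bin: Plain open waste tray, fixed, standing at one short end of the plate (either end, 2 mm from it) and parallel to it: 240 mm (x) by 120 mm (y), 42 mm high, walls and floor 4 mm; rim 4 mm lower than the plate's top. Empty at the start. Origin under its centre, on the bench. What slides off that end of the plate drops in.
- rack: Tube rack, fixed, at the other short end of the plate: solid block 240 by 120 by 50 mm holding closed tubes whose lids stand up to 68 mm above the bench. Origin under its centre. Not the place for the caps.
- cap_1_center (a point): Centre of a loose used screw cap lying on the plate: plain plastic disc 26 mm across, 14 mm high, 10 to 20 g, slides easily; this point is 7 mm above its underside.
- cap_2_center (a point): Centre of a loose used screw cap lying on the plate: plain plastic disc 26 mm across, 14 mm high, 10 to 20 g, slides easily; this point is 7 mm above its underside.
- cap_3_center (a point): Centre of a loose used screw cap lying on the plate: plain plastic disc 26 mm across, 14 mm high, 10 to 20 g, slides easily; this point is 7 mm above its underside.
- vial_1: Closed sample vial standing loose among the caps on the plate: upright cylinder 20 mm across, 46 mm tall, about 40 g; origin at the centre of its underside, z up.
- vial_2: Closed sample vial standing loose among the caps on the plate: upright cylinder 20 mm across, 46 mm tall, about 40 g; origin at the centre of its underside, z up.
- bottle: Reagent bottle standing loose on the bench beyond the plate, 60 mm across, 100 mm tall; origin under its centre.
- beaker: Empty beaker standing loose on the bench beyond the plate, 60 mm across, 80 mm tall; origin under its centre.
- jar: Closed jar standing loose on the bench beyond the plate, 60 mm across, 80 mm tall; origin under its centre.
- marker: Marker pen, 140 mm long and 14 mm thick, lying loose on the bench between robot and plate; origin under its middle.

How it is judged:
At the end, for the whole second after the job is handed in: All three caps lie inside the waste tray, below its rim (centres within its walls and less than 36 mm above the bench); the two vials stand upright within 15 mm, and the bottle, beaker, jar and marker lie within 20 mm, of where they were (x of cap_1_center in the frame of bin between -0.116 and 0.116 m and y of cap_1_center in the frame of bin between -0.056 and 0.056 m and height (world z) of each of cap_1_center, cap_2_center, cap_3_center below 0.036 m and x of cap_2_center in the frame of bin between -0.116 and 0.116 m and y of cap_2_center in the frame of bin between -0.056 and 0.056 m and x of cap_3_center in the frame of bin between -0.116 and 0.116 m and y of cap_3_center in the frame of bin between -0.056 and 0.056 m and distance of each of vial_1, vial_2 from where it was at the start of the episode below 0.015 m and angle between each of vial_1, vial_2's own z axis and vertical below 0.2 rad and distance of each of bottle, beaker, jar, marker from where it was at the start of the episode below 0.02 m); the robot touches nothing.
It fails at once if a cap is lifted off the plate instead of being swept (its centre more than 17 mm above where it lay) (height (world z) of any of cap_1_center, cap_2_center, cap_3_center above 0.07 m).
It fails at once if a standing vial is pushed more than 15 mm, lifted or tipped (distance of any of vial_1, vial_2 from where it was at the start of the episode above 0.015 m or angle between any of vial_1, vial_2's own z axis and vertical above 0.35 rad).
It fails at once if the bottle, beaker, jar or marker is moved more than 20 mm (distance of any of bottle, beaker, jar, marker from where it was at the start of the episode above 0.02 m).
It also fails if it takes over 61 s, if anything falls off the work surface, if the arm or the gripper's body presses on something with over 40 N, if the wrist force passes 120 N, or if a joint passes its speed limit or range.

## Working session

There is one attempt and no reset: what is moved stays moved. The work goes in short steps, each a Python script; the robot and the scene stay as the last script left them, time stands still between calls to the robot, and variables do not carry over. Pictures are saved under pics/ and viewed, and the job is handed in when it is done.

```bash
ls; mkdir -p pics
python3 - <<'E'
from bench import *
import cv2,numpy as np
for n in("top","side"):
    c=capture(n); cv2.imwrite(f"pics/{n}0.png",c["image"]); print(n,c["intrinsics"],c["k1"],c["R"],c["t"])
    for q in("plate","bin","rack","cap_1_center","vial_1","bottle","beaker","jar","marker"):
        print(q,[(np.round(d["xy"],1).tolist(),round(d["conf"],2)) for d in spot_in(n,q)])
print(current_clock(),current_orientation(),current_finger_gap())
E
```

```text
pics
top [[473.31977177   0.         276.97046786]
 [  0.         473.31977177 219.48303236]
 [  0.           0.           1.        ]] -0.12202809417016251 [[-0.01704158 -0.99952669 -0.02561205]
 [-0.98282329  0.02145365 -0.18329793]
 [ 0.18376064  0.02204843 -0.98272371]] [0.02027551 0.52390437 1.21163149]
plate [([295.9, 207.4], 0.85), ([325.9, 134.7], 0.69)]
bin [([377.6, 215.5], 0.67)]
rack []
cap_1_center []
vial_1 [([321.1, 218.6], 0.47)]
bottle [([272.0, 132.6], 0.66)]
beaker [([233.6, 131.8], 0.8), ([282.3, 175.4], 0.47)]
jar [([324.5, 135.2], 0.79)]
marker [([378.8, 302.5], 0.85)]
side [[445.6362507    0.         275.12909509]
 [  0.         445.6362507  208.95986257]
 [  0.           0.           1.        ]] -0.039079398123445255 [[ 0.74799555 -0.66370186  0.00158025]
 [-0.30960533 -0.35103092 -0.88369782]
 [ 0.5870666   0.66051279 -0.46805519]] [-0.39245984  0.23958748  0.64569305]
plate [([301.8, 240.8], 0.56)]
bin [([379.7, 300.1], 0.83)]
rack [([232.6, 192.5], 0.82)]
cap_1_center [([256.9, 227.3], 0.45)]
vial_1 [([318.6, 236.2], 0.62), ([294.9, 202.0], 0.5)]
bottle [([348.4, 188.9], 0.77)]
beaker [([314.2, 176.2], 0.78), ([299.9, 242.6], 0.41)]
jar [([400.8, 216.2], 0.92)]
marker [([272.7, 367.4], 0.77), ([232.7, 194.4], 0.62)]
1.0 [ 8.19067756e-01  5.73696792e-01 -2.93283703e-05  9.57259732e-06] 0.08786106974700382
```

Run:
```python
import cv2
for n,(x0,y0,x1,y1) in dict(top=(170,100,430,330),side=(170,140,450,350)).items():
    im=cv2.imread(f"pics/{n}0.png"); cv2.imwrite(f"pics/{n}0z.png",cv2.resize(im[y0:y1,x0:x1],None,fx=2.6,fy=2.6,interpolation=2))
```

```text
(no output)
```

View pics/top0z.png

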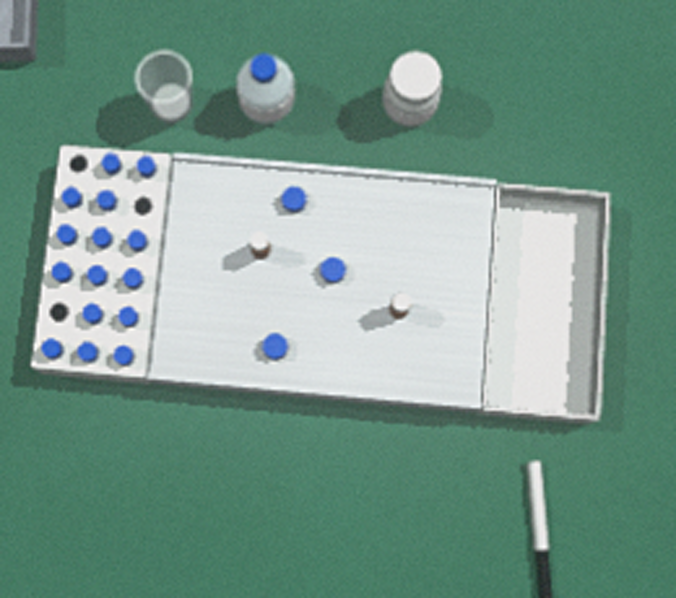

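View pics/side0z.png

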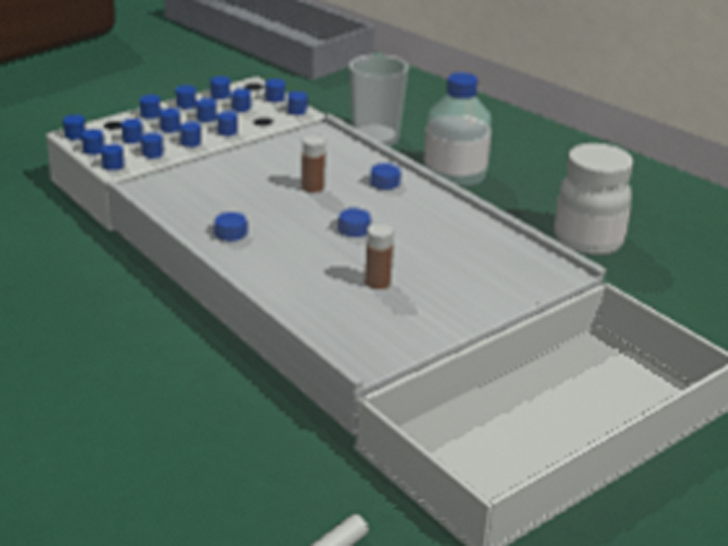

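View pics/top0.png

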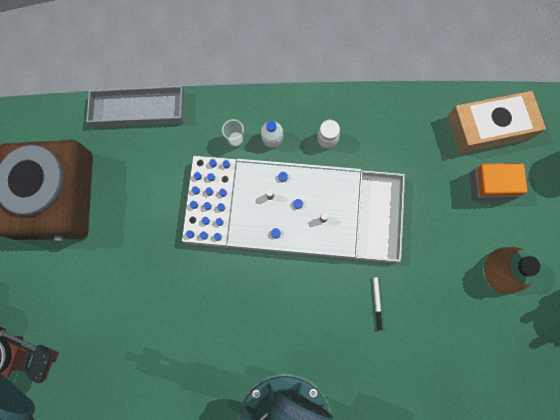

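The top picture shows the plate with the rack to its left (+y) and the tray to its right (-y). The caps are at about (283,177), (298,204) and (276,234), the vials at about (270,194) and (324,217). Next I'll measure them in both views.

```bash
cat > h.py <<'E'
import numpy as np,cv2
from bench import *
def ray_plane(c,uv,z):
    uv=np.atleast_2d(uv).astype(float)
    n=cv2.undistortPoints(uv[:,None],c["intrinsics"],np.array([c["k1"],0,0,0,0.]))[:,0]
    d=np.c_[n,np.ones(len(n))]@c["R"]; o=-c["R"].T@c["t"]
    return o+d*((z-o[2])/d[:,2])[:,None]
def proj(c,X):
    return cv2.projectPoints(np.atleast_2d(X).astype(float),cv2.Rodrigues(c["R"])[0],c["t"],c["intrinsics"],np.array([c["k1"],0,0,0,0.]))[0][:,0]
def blobs(c,mask):
    n,l,s,ce=cv2.connectedComponentsWithStats(mask.astype(np.uint8)); return [(ce[i],s[i,4],l==i) for i in range(1,n) if s[i,4]>12]
E
python3 - <<'E'
from h import *
np.set_printoptions(precision=4,suppress=True)
for n in("top","side"):
    c=capture(n); im=c["image"]; hsv=cv2.cvtColor(im,cv2.COLOR_BGR2HSV)
    m=cv2.inRange(hsv,(105,130,60),(128,255,255))>0
    print(n)
    for ce,a,mm in blobs(c,m):
        if 240<ce[0]<340 and ce[1]>150 and n=="top" or n=="side" and 240<ce[0]<340 and ce[1]>200:
            print("blue",ce,a,ray_plane(c,ce,.056)[0])
    for q in("vial_1","plate","bin","rack","marker","jar","bottle","beaker"):
        for s in silhouettes(n,q):
            r=s["region"]; v,u=np.nonzero(r); hull=cv2.minAreaRect(np.c_[u,v].astype(np.float32))
            print(q,round(s["conf"],2),s["xy"],r.sum(),u.min(),u.max(),v.min(),v.max())
            z={"plate":.048,"bin":.042,"rack":.05}.get(q)
            if z:
                P=ray_plane(c,np.c_[u,v],z)[:,:2].astype(np.float32); b=cv2.minAreaRect(P); print("  rect",b)
                print(cv2.boxPoints(b))
    R=c["range_z"]
    # depth-based heights
    vv,uu=np.mgrid[0:420,0:560]; uv=np.c_[uu.ravel(),vv.ravel()].astype(float)
    nn=cv2.undistortPoints(uv[:,None],c["intrinsics"],np.array([c["k1"],0,0,0,0.]))[:,0]
    P=(np.c_[nn,np.ones(len(nn))]*R.ravel()[:,None]-c["t"])@c["R"]; P=P[R.ravel()>0]
    np.save(f"{n}_pc.npy",P)
    k=(P[:,2]>.04)&(P[:,2]<.05)&(np.abs(P[:,1])<.5)&(P[:,0]>.3)&(P[:,0]<.85)
    print("plate pts",k.sum(),cv2.minAreaRect(P[k][:,:2].astype(np.float32)), np.median(P[k][:,2]))
    k=(P[:,2]>.085)&(P[:,2]<.10)&(P[:,0]>.35)&(P[:,0]<.75)&(np.abs(P[:,1])<.3)
    print("vial-height pts",P[k][:40])
E
```

```text
top
blue [282.5254 175.9322] 59 [ 0.6419 -0.0071  0.056 ]
blue [297.6333 203.1833] 60 [ 0.5658 -0.0458  0.056 ]
blue [275.3065 232.8226] 62 [0.4872 0.0149 0.056 ]
plate 0.86 [296.0, 209.0] 10883 227 360 159 258
  rect ((0.5561380386352539, -0.03693665564060211), (0.3374214470386505, 0.24868135154247284), 83.49628448486328)
[[ 0.4135 -0.1905]
 [ 0.6606 -0.2186]
 [ 0.6988  0.1166]
 [ 0.4517  0.1448]]
plate 0.55 [376.1, 217.7] 3932 355 403 171 262
  rect ((0.5285530090332031, -0.26410821080207825), (0.12059367448091507, 0.24253325164318085), 83.23650360107422)
[[ 0.401  -0.3097]
 [ 0.6419 -0.3383]
 [ 0.6561 -0.2185]
 [ 0.4152 -0.1899]]
bin 0.85 [377.0, 214.6] 4075 354 404 170 262
  rect ((0.5315756797790527, -0.26592329144477844), (0.12502717971801758, 0.24860119819641113), 83.92744445800781)
[[ 0.4014 -0.3149]
 [ 0.6486 -0.3412]
 [ 0.6618 -0.2169]
 [ 0.4146 -0.1906]]
rack 0.92 [205.3, 200.0] 3994 182 236 156 247
  rect ((0.5811063051223755, 0.19152438640594482), (0.12403936684131622, 0.24549828469753265), 83.76736450195312)
[[0.4523 0.1432]
 [0.6964 0.1165]
 [0.7099 0.2399]
 [0.4658 0.
[... 2925 characters left out ...]
14]
 [0.5927 0.0282 0.0916]
 [0.5945 0.0268 0.0915]
 [0.5944 0.0237 0.0926]
 [0.597  0.0232 0.092 ]
 [0.5987 0.0218 0.0919]
 [0.5849 0.0293 0.0912]
 [0.589  0.0305 0.0895]
 [0.5877 0.026  0.0915]
 [0.5884 0.0235 0.0922]
 [0.5901 0.0222 0.0922]
 [0.5909 0.0199 0.0927]
 [0.5944 0.0205 0.0914]
 [0.5967 0.0197 0.091 ]
 [0.5859 0.0303 0.0881]
 [0.5849 0.0261 0.09  ]
 [0.586  0.0241 0.0904]
 [0.586  0.0211 0.0915]
 [0.5903 0.0224 0.0896]
 [0.5895 0.0184 0.0914]
 [0.5931 0.0191 0.0899]
 [0.5961 0.0191 0.089 ]
 [0.5839 0.0282 0.0871]
 [0.5855 0.0267 0.0872]
 [0.5861 0.0242 0.0879]
 [0.5882 0.0233 0.0876]
 [0.5871 0.019  0.0895]
 [0.5901 0.019  0.0885]
 [0.5926 0.0185 0.0879]
 [0.5973 0.0202 0.0857]]
```

Run:
```python
from h import *
np.set_printoptions(precision=4,suppress=True)
for n in("top","side"):
    P=np.load(n+"_pc.npy")
    k=(np.abs(P[:,2]-.046)<.0025)&(P[:,0]>.38)&(P[:,0]<.72)&(P[:,1]>-.25)&(P[:,1]<.16)
    b=cv2.minAreaRect(P[k][:,:2].astype(np.float32)); print(n,b)
    for c0 in ((.59,.028),(.53,-.107)):
        k=(P[:,2]>.087)&(P[:,2]<.098)&(np.hypot(P[:,0]-c0[0],P[:,1]-c0[1])<.03)
        q=P[k][:,:2]; print(k.sum(),cv2.minEnclosingCircle(q.astype(np.float32)),q.mean(0),P[k,2].mean())
    # caps tops
    for c0 in((.6419,-.009),(.5665,-.047),(.4872,.0125)):
        k=(P[:,2]>.055)&(P[:,2]<.064)&(np.hypot(P[:,0]-c0[0],P[:,1]-c0[1])<.03)
        q=P[k][:,:2]; print("cap",k.sum(),cv2.minEnclosingCircle(q.astype(np.float32)),q.mean(0),P[k,2].mean())
    # bin height profile along axis
    y=np.array([.113,.9935]);y/=np.linalg.norm(y);x=np.array([y[1],-y[0]]);o=np.array([.5555,-.0375])
    u=(P[:,:2]-o)@x;v=(P[:,:2]-o)@y
    for a in np.arange(-.31,-.15,.01):
        k=(abs(u)<.08)&(abs(v-a)<.005);print(round(a,3),round(np.median(P[k,2]),4) if k.any() else None,end=' ')
    print()
    for a in np.arange(-.13,.131,.004):
        k=(abs(v+.1)<.05)&(abs(u-a)<.002);print(round(a,3),round(np.median(P[k,2]),4) if k.any() else None,end=' ')
    print()
```

```text
top ((0.5577244758605957, -0.04540775716304779), (0.43612828850746155, 0.2424514889717102), 83.69007873535156)
41 ((0.5897258520126343, 0.029580632224678993), 0.009286267682909966) [0.5892 0.0292] 0.09208025286855552
40 ((0.5242369174957275, -0.1107974424958229), 0.009866314008831978) [ 0.523  -0.1112] 0.09142800337926973
cap 66 ((0.6408778429031372, -0.006596253719180822), 0.013096483424305916) [ 0.6406 -0.0059] 0.059899370655871045
cap 69 ((0.564657986164093, -0.044305603951215744), 0.01271169912070036) [ 0.5651 -0.0439] 0.059000716576661415
cap 68 ((0.4877864718437195, 0.01599114015698433), 0.012998712249100208) [0.4874 0.0154] 0.05998523497593699
-0.31 -0.0002 -0.3 -0.0001 -0.29 0.0288 -0.28 0.0037 -0.27 0.0035 -0.26 0.0032 -0.25 0.0037 -0.24 0.0038 -0.23 0.0032 -0.22 0.0036 -0.21 0.0039 -0.2 0.0038 -0.19 0.004 -0.18 0.0036 -0.17 0.0422 -0.16 0.0459 
-0.13 0.0004 -0.126 0.0 -0.122 -0.0005 -0.118 0.0213 -0.114 0.0521 -0.11 0.0463 -0.106 0.0458 -0.102 0.0461 -0.098 0.0463 -0.094 0.0454 -0.09 0.0456 -0.086 0.0458 -0.082 0.0457 -0.078 0.0462 -0.074 0.0459 -0.07 0.0454 -0.066 0.0457 -
[... 1681 characters left out ...]
0455 -0.078 0.0457 -0.074 0.0454 -0.07 0.0456 -0.066 0.0457 -0.062 0.0454 -0.058 0.0455 -0.054 0.0454 -0.05 0.0456 -0.046 0.0454 -0.042 0.0455 -0.038 0.0456 -0.034 0.0457 -0.03 0.0461 -0.026 0.0553 -0.022 0.0471 -0.018 0.0464 -0.014 0.0458 -0.01 0.0457 -0.006 0.0458 -0.002 0.0453 0.002 0.0457 0.006 0.0458 0.01 0.0454 0.014 0.0456 0.018 0.0455 0.022 0.0454 0.026 0.0456 0.03 0.0455 0.034 0.0456 0.038 0.0456 0.042 0.0456 0.046 0.0457 0.05 0.0454 0.054 0.0455 0.058 0.0454 0.062 0.0454 0.066 0.0456 0.07 0.0455 0.074 0.0456 0.078 0.0458 0.082 0.0455 0.086 0.0456 0.09 0.0456 0.094 0.0456 0.098 0.0455 0.102 0.0457 0.106 0.0457 0.11 0.0458 0.114 0.0455 0.118 0.047 0.122 0.0503 0.126 0.0516 0.13 0.049
```

```bash
cat >> h.py <<'E'
TH=np.deg2rad(-6.3);O=np.array([.556,-.0375])
def W(u,v,z): 
    c,s=np.cos(TH),np.sin(TH); return [O[0]+c*u-s*v,O[1]+s*u+c*v,z]
def Pl(p):
    c,s=np.cos(TH),np.sin(TH); d=np.array(p[:2])-O; return np.array([c*d[0]+s*d[1],-s*d[0]+c*d[1]])
def Q(extra=0): a=TH+extra; return [np.cos(a/2),np.sin(a/2),0,0]
def sweep(cap,end,zt=.051):
    cap=np.array(cap);end=np.array(end);d=(end-cap)/np.linalg.norm(end-cap)
    q=Q(np.arctan2(d[0],-d[1])); s=cap-.036*d
    print("joints",np.round(inverse_kinematics(W(*s,.15),q),2),"start",W(*s,zt),"end",W(*end,zt))
    move_ptp(W(*s,.15),q)
    if servo_line(W(*s,zt),rate=.15,contact_N=4): print("CONTACT",current_position()); return
    servo_line(W(*end,zt),rate=.10)
    print("F",np.round(current_force(),2),current_position(),current_finger_gap())
    servo_line(W(*end,.15),rate=.2); print("t",current_clock())
E
python3 - <<'E'
from h import *
for p in((.5905,.029),(.525,-.1125),(.642,-.008),(.5665,-.046),(.488,.0145)): print(Pl(p).round(4))
move_gripper(.010)
sweep(Pl((.642,-.008)),(.082,-.187))
for n in("top","side"):
    c=capture(n);cv2.imwrite(f"pics/{n}1.png",c["image"])
E
```

```text
[0.027  0.0699]
[-0.0226 -0.0779]
[0.0822 0.0388]
[ 0.0114 -0.0073]
[-0.0733  0.0442]
joints [-0.06  0.47  1.46 -0.    1.22  0.05] start [np.float64(0.6459890242349045), np.float64(0.027778313063269833), 0.051] end [np.float64(0.6169844821732993), np.float64(-0.2323689121795843), 0.051]
F [ 0.64 -0.17 -0.24] [ 0.61703457 -0.23202419  0.051005  ] 0.00990935653798736
t 9.8333
```

Run:
```python
import cv2
a=cv2.imread("pics/top1.png")[90:340,170:450];b=cv2.imread("pics/side1.png")[130:380,170:450]
cv2.imwrite("pics/c1.png",cv2.resize(cv2.hconcat([a,b]),(800,357)))
```

```text
(no output)
```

View pics/c1.png

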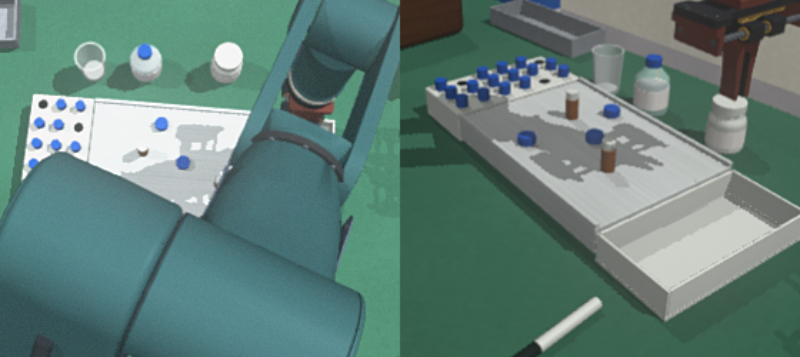

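The first cap still seems to be on the plate, at about (160,124) in the left half of the picture. I'll measure it before doing anything else.

Run:
```python
from h import *
move_ptp(W(.08,-.03,.2),Q())
for n in ("side","top"):
    c=capture(n);cv2.imwrite(f"pics/{n}2.png",c["image"])
    hsv=cv2.cvtColor(c["image"],cv2.COLOR_BGR2HSV)
    for ce,a,mm in blobs(c,cv2.inRange(hsv,(105,130,50),(128,255,255))):
        X=ray_plane(c,ce,.056)[0];p=Pl(X)
        if abs(p[0])<.12 and -.32<p[1]<.16: print(n,ce.round(1),a,X.round(4),p.round(4))
    print(n,"tcp px",proj(c,current_position()),current_position())
a=cv2.imread("pics/side2.png");cv2.imwrite("pics/side2z.png",cv2.resize(a[50:350,150:470],(800,600*1) if 0 else (640,600)))
```

```text
side [318.3 206.9] 67 [ 0.6421 -0.0119  0.056 ] [0.0828 0.0349]
side [306.3 224.5] 76 [ 0.5666 -0.0495  0.056 ] [ 0.0119 -0.0108]
side [258.4 226.5] 103 [0.4871 0.0095 0.056 ] [-0.0737  0.0391]
side tcp px [[342.33994918 155.6411005 ]] [ 0.63165775 -0.07746822  0.1988605 ]
top tcp px [[311.29079504 163.09746108]] [ 0.6316473  -0.07779312  0.19882908]
```

View pics/side2z.png

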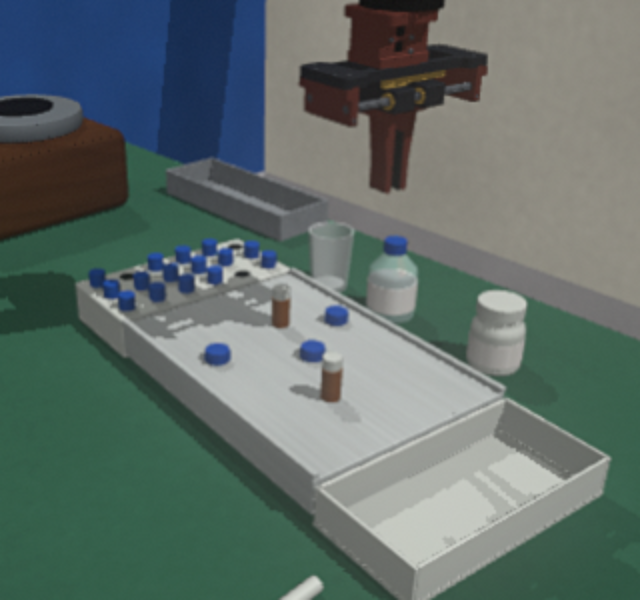

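The caps haven't moved. The fingertips show at about (390,188) in the zoomed view, but the reported TCP projects to about (385,211). So the tips look higher than reported, and I'll check that with depth.

Run:
```python
from h import *
np.set_printoptions(precision=4,suppress=True)
c=capture("side");R=c["range_z"]
vv,uu=np.mgrid[0:420,0:560];uv=np.c_[uu.ravel(),vv.ravel()].astype(float)
nn=cv2.undistortPoints(uv[:,None],c["intrinsics"],np.array([c["k1"],0,0,0,0.]))[:,0]
P=(np.c_[nn,np.ones(len(nn))]*R.ravel()[:,None]-c["t"])@c["R"]
t=current_position();print(t,current_orientation(),current_finger_gap())
d=P-np.array(t);a=TH;ax=np.array([np.cos(a),np.sin(a)]);ay=np.array([-ax[1],ax[0]])
k=(np.hypot(d[:,0],d[:,1])<.09)&(P[:,2]>.12)&(P[:,2]<.34)&(R.ravel()>0)
q=np.c_[d[k][:,:2]@ax,d[k][:,:2]@ay,d[k][:,2]]
for z in np.arange(-.01,.13,.006):
    s=q[abs(q[:,2]-z)<.003]
    if len(s): print(round(z,3),len(s),s.min(0),s.max(0))
```

```text
[ 0.6317 -0.0779  0.1989] [ 0.9984 -0.0559 -0.0008  0.0001] 0.009745503012783827
0.026 48 [-0.0158 -0.0131  0.0231] [0.0126 0.0111 0.0289]
0.032 54 [-0.0142 -0.013   0.0291] [0.0116 0.0111 0.0349]
0.038 54 [-0.0142 -0.0134  0.0354] [0.015 0.008 0.041]
0.044 54 [-0.0154 -0.0123  0.041 ] [0.0147 0.0099 0.047 ]
0.05 52 [-0.0162 -0.0126  0.0472] [0.0118 0.0108 0.0528]
0.056 54 [-0.0176 -0.0124  0.0531] [0.0152 0.0086 0.059 ]
0.062 57 [-0.0172 -0.0131  0.0591] [0.0149 0.0073 0.0649]
0.068 66 [-0.0186 -0.0129  0.065 ] [0.0169 0.0104 0.0708]
0.074 69 [-0.0198 -0.0131  0.0712] [0.0183 0.0102 0.0769]
0.08 65 [-0.0204 -0.0139  0.0772] [0.0176 0.0094 0.0829]
0.086 70 [-0.0208 -0.0136  0.0831] [0.0189 0.0098 0.089 ]
0.092 71 [-0.0225 -0.0141  0.0891] [0.0182 0.0121 0.0948]
0.098 51 [-0.0322 -0.0152  0.0951] [0.023 0.014 0.101]
0.104 109 [-0.081  -0.0328  0.101 ] [0.0796 0.0296 0.107 ]
0.11 211 [-0.0818 -0.0347  0.107 ] [0.0791 0.0315 0.113 ]
0.116 318 [-0.0828 -0.0353  0.113 ] [0.0806 0.0313 0.119 ]
0.122 349 [-0.0818 -0.0353  0.119 ] [0.0779 0.0305 0.125 ]
0.128 303 [-0.0877 -0.0347  0.1251] [0.0823 0.0301 0.1309]
```

By depth the tips sit about 22 mm above the reported TCP. The body's position fits the same shift, so this is a constant tool offset and explains the miss. I'll confirm it with a gentle touch on the bare plate behind cap 1.

Run:
```python
from h import *
s=(.0825,.073)
move_ptp(W(*s,.12),Q())
servo_line(W(*s,.052),rate=.15)
print(servo_line(W(*s,.015),rate=.025,contact_N=3),current_position(),current_force())
p=current_position()
servo_line([p[0],p[1],p[2]+.005],rate=.05)
print(current_position(),current_force(),current_clock())
c=capture("side");cv2.imwrite("pics/side3.png",cv2.resize(c["image"][120:330,200:440],(685,600)))
```

```text
True [0.64585781 0.02603506 0.02128396] [-1.13548176  0.60927799  5.51120724]
[0.6462601  0.0259902  0.02661577] [ 0.44664615  0.03771828 -0.66861237] 13.35
```

View pics/side3.png

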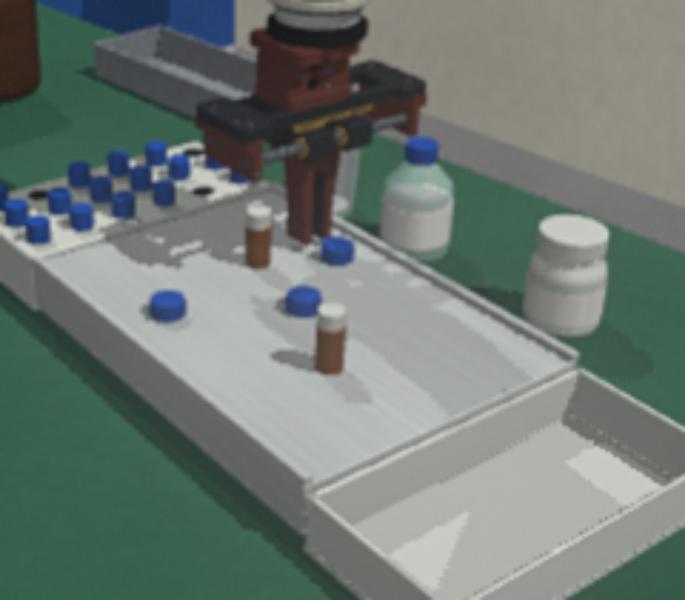

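The contact agrees: at a reported z of 0.0213 the tips are on the 46 mm plate. The fingers now stand right behind cap 1, so I'll sweep it at a reported z of 0.027.

Run:
```python
from h import *
p=current_position()
servo_line(W(.082,-.187,.027),rate=.10)
print(current_force(),current_position())
servo_line(W(.082,-.187,.12),rate=.2)
print(current_clock())
c=capture("side");cv2.imwrite("pics/side4.png",cv2.resize(c["image"][120:380,180:480],(692,600)))
hsv=cv2.cvtColor(c["image"],cv2.COLOR_BGR2HSV)
for ce,a,mm in blobs(c,cv2.inRange(hsv,(105,130,50),(128,255,255))):
    for z in(.056,.014):
        q=Pl(ray_plane(c,ce,z)[0])
        if abs(q[0])<.13 and (-.18<q[1]<.16 if z>.05 else -.32<q[1]<-.17): print(z,ce.round(1),a,q.round(4))
```

```text
[-0.46169657  0.4663916  -0.14110589] [ 0.61698966 -0.23200891  0.02697264]
16.7667
0.056 [305.6 223.2] 40 [ 0.0141 -0.0059]
0.056 [257.9 226.6] 93 [-0.0746  0.0393]
0.014 [400.  275.5] 102 [ 0.0824 -0.2061]
```

View pics/side4.png

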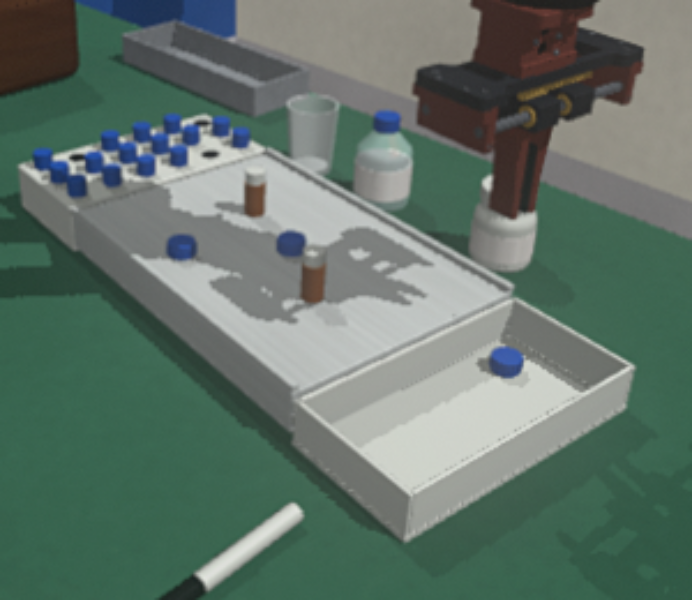

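Cap 1 now lies in the tray at about (507,362) in the zoomed view, and the vials and other things haven't moved. Next are caps 3 and 2.

Run:
```python
from h import *
sweep(Pl((.488,.0145)),(-.073,-.187),zt=.0275)
c=capture("side");cv2.imwrite("pics/side5.png",cv2.resize(c["image"][120:380,180:480],(692,600)))
```

```text
joints [-0.04  0.26  1.79 -0.    1.09  0.07] start [np.float64(0.49190469801200354), np.float64(0.05028761424620332), 0.0275] end [np.float64(0.4629205340777465), np.float64(-0.2153600939604723), 0.0275]
F [-0.25  0.16  0.35] [ 0.46290756 -0.21505812  0.0275035 ] 0.009764994520181779
t 22.5583
```

View pics/side5.png

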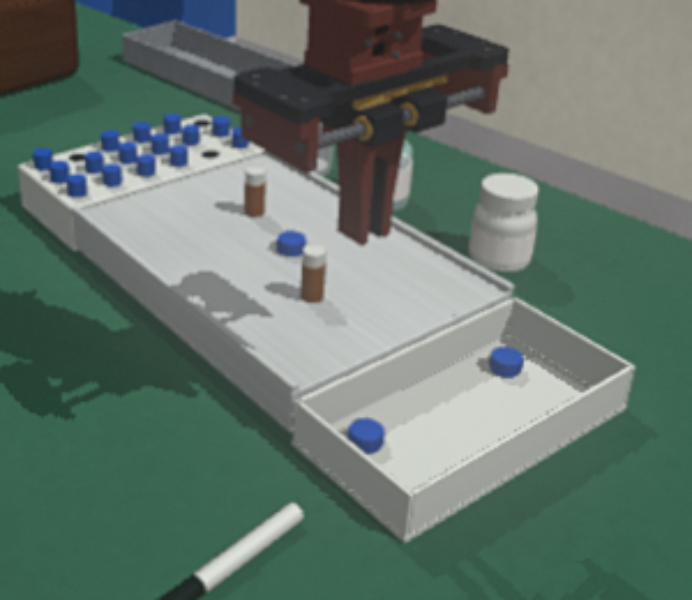

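Two caps are in the tray, at about (366,436) and (507,362), and both vials are standing. The middle cap goes on a slanted line that passes vial 2 with clearance.

Run:
```python
from h import *
sweep(Pl((.5665,-.046)),(.045,-.187),zt=.0275)
goto_joints([1.107,.359,1.51,0,1.272,-.115])
print(current_clock())
np.set_printoptions(precision=4,suppress=True)
for n in("side","top"):
    c=capture(n);cv2.imwrite(f"pics/{n}6.png",cv2.resize(c["image"][90:380,165:480],(652,600)))
    hsv=cv2.cvtColor(c["image"],cv2.COLOR_BGR2HSV)
    for ce,a,mm in blobs(c,cv2.inRange(hsv,(105,130,50),(128,255,255))):
        q=Pl(ray_plane(c,ce,.014)[0])
        if abs(q[0])<.13 and -.32<q[1]<.1: print(n,ce.round(1),a,"bin frame",(q-[0,-.232]).round(4))
    R=c["range_z"];vv,uu=np.mgrid[0:420,0:560];uv=np.c_[uu.ravel(),vv.ravel()].astype(float)
    nn=cv2.undistortPoints(uv[:,None],c["intrinsics"],np.array([c["k1"],0,0,0,0.]))[:,0]
    P=(np.c_[nn,np.ones(len(nn))]*R.ravel()[:,None]-c["t"])@c["R"];P=P[R.ravel()>0]
    for c0 in ((.59,.028),(.525,-.1125)):
        k=(P[:,2]>.087)&(P[:,2]<.098)&(np.hypot(P[:,0]-c0[0],P[:,1]-c0[1])<.03);print("vial",P[k].mean(0))
```

```text
joints [-0.14  0.36  1.65 -0.    1.14 -0.22] start [np.float64(0.563800753380665), np.float64(-0.010101336129487926), 0.0275] end [np.float64(0.5802079268214576), np.float64(-0.22830874266921564), 0.0275]
F [ 0.42 -0.32 -0.79] [ 0.5801154  -0.22789328  0.0274825 ] 0.010324060396550655
t 27.5917
30.6667
side [400.1 275.6] 107 bin frame [0.0821 0.0254]
side [385.6 283.3] 102 bin frame [0.0423 0.0251]
side [338.8 308. ] 157 bin frame [-0.0742  0.0242]
vial [0.5915 0.0253 0.0909]
vial [ 0.5255 -0.1148  0.0909]
top [370.2 188.5] 57 bin frame [0.0792 0.0279]
top [369.7 202.8] 59 bin frame [0.0385 0.0271]
top [367.3 243.9] 62 bin frame [-0.0759  0.0271]
vial [0.5894 0.0293 0.0913]
vial [ 0.523  -0.1113  0.0911]
```

View pics/side6.png

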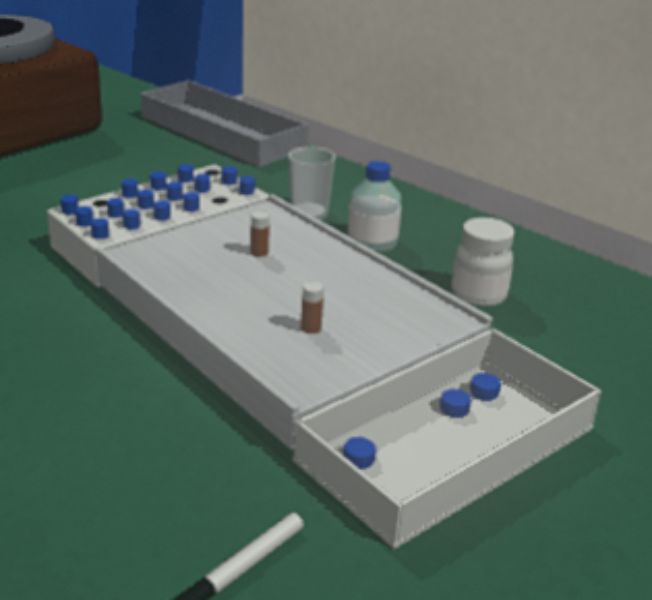

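View pics/top6.png

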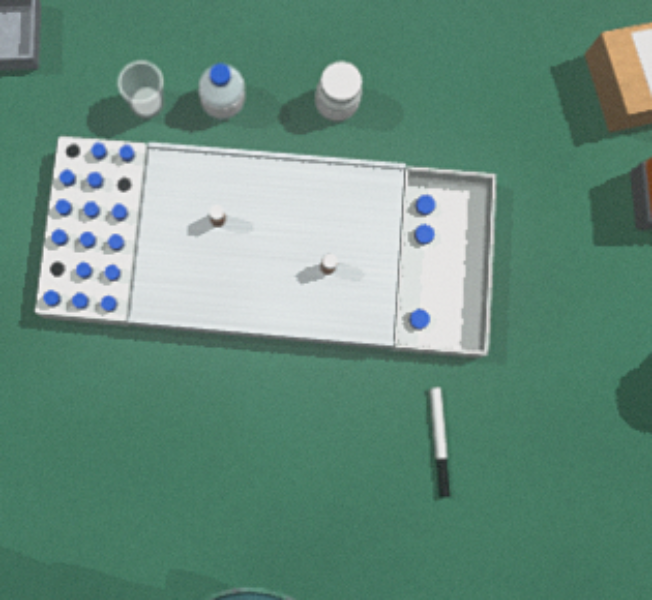

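Both pictures show all three caps flat in the tray, at about (360,452), (455,403) and (486,387) in the side view. The vials, bottle, beaker, jar and marker haven't moved.

```bash
python3 -c "
from bench import *
close_job()"
```

```text
the job is handed in; nothing more can be done
```

All three caps are in the waste tray, each pushed off the plate's end with the nearly shut fingers, and I handed the job in at about 31 s. `close_job` reports no verdict, so what follows is from my own measurements.

- **Failed first pass:** the first sweep went over cap 1 without touching it, because the real fingertips sit about 24 mm higher than the reported TCP. Depth readings showed about 22 mm and a light touch on the bare plate about 24.5 mm. After I lowered the tool by that much, each cap went in on one sweep.
- **Caps:** in the tray's frame they lie at x of about +0.08, +0.04 and -0.075 m, all at y of about +0.026 m. They look flat on the floor in both views, though I didn't measure their height separately.
- **Vials:** both stand within about 1 mm of where they started, comparing each camera with its own first picture.
- **Bottle, beaker, jar and marker:** they look unmoved in the pictures; I didn't measure them.
- **Camera disagreement:** the two cameras differ by 2–4 mm, close to the stated calibration accuracy.
- **Arm:** it is back at its start pose, touching nothing.

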